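# Tighten the retaining ring with the pin spanner

## Robot

A 7-joint arm with a two-finger parallel gripper is mounted at the origin on a cart in front of the work surface, level with it; the furniture and walls round the work are solid. World frame = base frame: x ahead of the robot, y to its left, z up, the work surface at z = 0. Lengths are in m, angles in rad, forces in N, time in s.
With the tool pointing down it reaches from about 0.425 to 0.875 m from the base axis. Payload 4.7 kg.
Tool frame: the origin (TCP) lies midway between the tips of the shut fingers; the grasp point (between the pads) lies 19 mm behind it; z points along the fingers, y is the direction in which the jaws open and shut (so a half turn about z gives the same grasp; the last joint's range is limited). The gripper opens to 85 mm and grips with 20 to 120 N. Pads are 22 mm wide; open, the fingers measure 114 mm over their backs; the gripper's body (76 mm by 85 mm) begins 54 mm behind the grasp point. The pads swing forward as they close: fully open they stand 13 mm farther back than shut.
Start: joints at [-1.177, 0.321, -0.07, 1.45, 0.023, 1.371, -0.057], TCP at [0.241, 0.604, 0.231] pointing down, gripper open.
Joint ranges: [-2.86, 2.86], [-0.3, 2.09], [-1.38, 1.24], [0.06, 2.45], [-1.56, 4.7], [0.09, 2.05], [-2.69, 2.69]. Speed limits (rad/s): [2.57, 2.57, 3.14, 3.14, 3.14, 3.14, 3.14].

## Interface

Orientations are given as a unit quaternion [w, x, y, z].
In Python, from cell import arm gives the robot as it stands.
- The arm moves only by the tool apply_moves, never from a script. Its argument "deltas" is a list of rows, each an object of numbers: "fingers": the finger opening in cm, from 0 to 8.54; "tx", "ty", "tz": the shift along the tool's x, y, z in cm; "wx", "wy", "wz": the turn, a rotation vector about the tool's x, y, z in degrees. In form: [{"fingers": .., "tx": .., "ty": .., "tz": .., "wx": .., "wy": .., "wz": ..}, ...]. A call has 1 to 8 rows; each row shifts and turns the commanded pose from where the row before left it, along the tool's axes as they then stand; what a row does not reach is not made up. A row lasts 1/10 s, in which the tool goes at most 50 mm and 8.59 degrees, less where a joint would pass 70% of its speed; a pose out of reach is approached as far as the arm can. A call with a gripper value outside its range is refused whole. The fingers move at their own pace and stop on an object; "newtons" is the grip in N (left out, the last holds). Time passes only in rows, so rows that do not move let the fingers close. It gives the time, the measured TCP pose, the force and the opening at its end, in the units of the state.
- arm.sense(): the state, without advancing time (a new reading comes with each control period).
- arm.capture(name): name is "scene" or "top"; returns a dict with "pixels" (420x560x3 uint8, red, green, blue), "fov_y" (degrees; the focal length in pixels is half the picture's height over the tangent of half this angle, whatever the lens; pixels are square), "cx", "cy" (the principal point, pixels), "origin" and "orientation" of the camera in the world. Camera axes: x right, y down, z forward; pixel columns grow to the right and rows downward; lengths in m; the calibration is good to about 2 mm. A picture is of the moment at which its call begins. There is no depth.
- arm.sign_off(): hands the job in, once; it reports no verdict.
The state is a dict: "time_s": time; "joint_pos": joint angles; "qvel": joint speeds; "effort": joint torques, N m; "ee_pos": TCP position; "tool_rot": TCP orientation; "contact_force": force on the tool from outside, world axes, zero at the start; "wrist_torque": the same for the moment, N m; "grip_width": finger opening in m.
Only numpy, scipy, OpenCV 4.12 (cv2) and the standard library are available. Lean on these libraries where they do the work, as an engineer would, in place of code of your own. Each camera call takes 0.05 s, during which the arm holds its last target.

## Task

Take the blue-handled pin spanner, whose pins fit the brass ring, out of its rest, set both its pins fully down into the ring's two holes, and then turn the ring clockwise (seen from above) to its stop, where the white line on the ring meets the white mark on the housing. Let go and leave the spanner standing in the ring; leave the orange spanner alone.

Things in the scene. Friction and masses are not known exactly. Their poses are not given: they have to be found in the camera images.
- blue_grip (a point): Loose spanner: centre of its upright blue handle, 48 (x) x 24 (y, grip across this) x 70 high. x runs along the dark crossbar (116 x 30 x 12, underside 47 below this point). Two 11 mm pins point down at x = -42 and +42, tips 61 below this point; a half turn makes no difference. It stands in the slot of a fixed wooden rest 30 mm high: lift 30 mm to clear. The two rests may be swapped.
- orange_grip (a point): The same point on the orange-handled spanner in the other, identical rest. All its sizes in mm are as on the blue one, but its pins stand only 25 mm either side of its middle and do not fit the ring. Not to be moved.
- ring_centre (a point): Centre of the top face of the flat brass ring (124 mm across, 18 thick), 70 above the bench, on its turning axis. x turns with the ring and points through its two holes, 26 across and 18 deep, at x = -42 and +42: the pins have 7 mm or 10 degrees to spare. Pins fully in: crossbar lies on the ring, handle centre 47 above this point. White line at y = -46 to -59. Grey fixed housing below, 140 across.
- ring (a joint): Angle of the ring in rad: 0 is fully home at its stop (its white line at the white upright mark on the housing's edge, 67 mm from the axis); positive is counterclockwise from there, seen from above. Starts between 0.7 and 1.1, turns with slight friction (about 0.12 N m) and stays where it is left.
There are look-alikes about, which are no part of the job. What is meant by the part that bears blue_grip is not purple or turquoise, and is the smaller of those in its own colour.

How it is judged:
On the way, in this order (a step that is already met when the one before it is completed fails the run):
1. both pins of the blue spanner are down in the ring's holes while the ring is still loose (above 0.5 rad) (z of blue_grip in the frame of ring_centre below 0.053 m and horizontal distance between blue_grip and ring_centre below 0.015 m and angle between the x axis of blue_grip and the x axis of ring_centre, either way round below 0.3 rad and value of joint ring above 0.5 rad), for 0.1 s.
2. the ring is turned home with the pins in its holes (value of joint ring below 0.17 rad and z of blue_grip in the frame of ring_centre below 0.056 m and horizontal distance between blue_grip and ring_centre below 0.018 m), for 0.1 s.
At the end, for the whole second after the job is handed in: Ring within 10 degrees of its stop; blue spanner released and upright (10 degrees) with both pins in the holes: handle's centre under 53 mm above the ring's face, within 15 mm of its axis, bar within 17 degrees of the hole line; orange spanner moved less than 30 mm (value of joint ring below 0.17 rad and z of blue_grip in the frame of ring_centre below 0.053 m and horizontal distance between blue_grip and ring_centre below 0.015 m and angle between the x axis of blue_grip and the x axis of ring_centre, either way round below 0.3 rad and angle between blue_grip's own z axis and vertical below 0.17 rad and distance of orange_grip from where it was at the start of the episode below 0.03 m); the robot touches nothing.
It fails at once if the orange spanner is moved by more than 30 mm (distance of orange_grip from where it was at the start of the episode above 0.03 m).
It also fails if it takes over 48 s, if anything falls off the work surface, if the arm or the gripper's body presses on something with over 40 N, if the wrist force passes 120 N, or if a joint passes its speed limit or range.

## Working session

There is one attempt and no reset: what is moved stays moved. The work goes in short steps, Python scripts to look and compute and a tool call to move; the robot and the scene stay as the last step left them, time stands still between calls to the robot, and variables do not carry over. Pictures are saved under pics/ and viewed, and the job is handed in when it is done.

Besides the shell and the picture viewer there is one more tool, called as name([rows], argument=value, ...), one row to a line, values as JSON. apply_moves: Moves the arm, as the interface text tells. Its arguments: {"type":"object","properties":{"deltas":{"type":"array"},"newtons":{"type":"number"}},"required":["deltas"]}

```bash
mkdir -p pics; cat > h.py <<'E'
import numpy as np,cv2
from scipy.spatial.transform import Rotation as R
from cell import arm
def rot(q): return R.from_quat([q[1],q[2],q[3],q[0]]).as_matrix()
def cap(n,f):
    d=arm.capture(n); np.savez('pics/'+f+'.npz',**{k:np.array(v) for k,v in d.items()})
    cv2.imwrite('pics/'+f+'.png',d['pixels'][:,:,::-1]); return d
def load(f):
    return {k:v for k,v in np.load('pics/'+f+'.npz').items()}
def ray(d,u,v):
    f=210/np.tan(np.radians(d['fov_y'])/2)
    r=rot(d['orientation'])@np.array([(u-d['cx'])/f,(v-d['cy'])/f,1]); return np.array(d['origin']),r
def onz(d,u,v,z):
    o,r=ray(d,u,v); return o+r*(z-o[2])/r[2]
def proj(d,p):
    f=210/np.tan(np.radians(d['fov_y'])/2)
    c=rot(d['orientation']).T@(np.array(p)-d['origin']); return c[0]/c[2]*f+d['cx'],c[1]/c[2]*f+d['cy']
E
python3 - <<'E'
from h import *
for n in('scene','top'):
    d=cap(n,n+'0'); print(n,d['pixels'].shape,d['fov_y'],d['cx'],d['cy'],d['origin'],rot(d['orientation']).round(3))
print(arm.sense())
E
```

```text
scene (420, 560, 3) 54.17404433701924 281.39280052510253 201.51506534979427 [0.16969567 1.08361952 0.68381161] [[-0.892 -0.257  0.372]
 [-0.451  0.461 -0.764]
 [ 0.024 -0.849 -0.527]]
top (420, 560, 3) 46.14041990727538 276.3724392801316 207.8565220275354 [-0.06203109  0.51390786  1.51004796] [[-0.478 -0.783  0.397]
 [-0.878  0.43  -0.208]
 [-0.008 -0.449 -0.894]]
{'time_s': 0.1, 'joint_pos': array([-1.17693104,  0.32174695, -0.07005998,  1.45157605,  0.02257237,
        1.37078161, -0.05689767]), 'qvel': array([ 0.0005314 , -0.00335579, -0.00030283, -0.00290475,  0.00204436,
        0.00056197,  0.00052873]), 'effort': array([-4.31405329e-05, -4.94875968e+01, -3.84036815e-01, -3.15213454e+01,
        1.28706655e-02,  7.42278731e-03,  3.85572082e-05]), 'ee_pos': array([0.2408262 , 0.60321787, 0.23032234]), 'tool_rot': array([-1.26223996e-04,  1.88742743e-01,  9.82026187e-01, -8.53647018e-04]), 'contact_force': array([-0.20706904, -0.34836387,  0.15361666]), 'wrist_torque': array([ 0.04469256, -0.01026589, -0.05639443]), 'grip_width': 0.08533490765691344}
```

View pics/scene0.png

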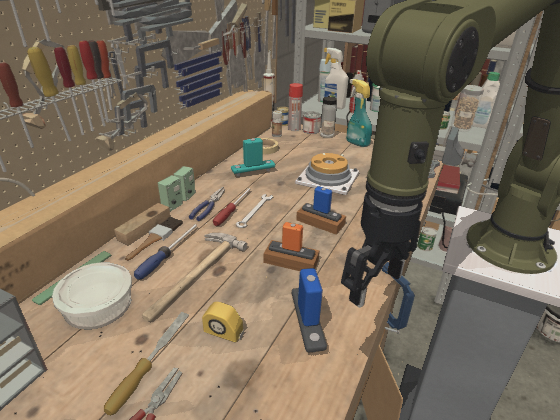

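View pics/top0.png

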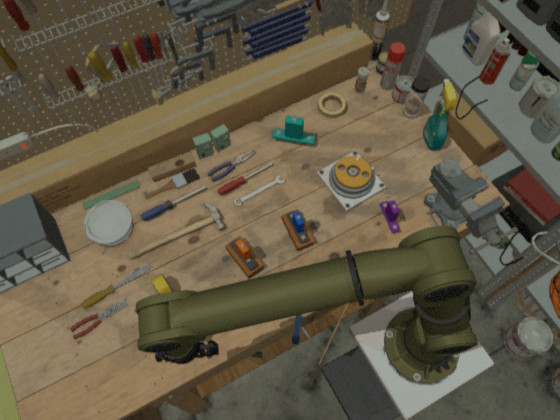

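Candidates for the blue spanner:
- Small blue handle in a wooden rest: scene (322,202), top (298,220).
- Large blue one lying loose on the bench: scene (311,298), hidden under the arm in top.
- Turquoise: scene (253,155), top (294,128).
- Purple: top (391,211).

I choose the small one in the rest and will check it in a crop.

```bash
python3 - <<'E'
from h import *
s=load('scene0');t=load('top0')
a=cv2.resize(s['pixels'][150:360,250:370][:, :, ::-1],None,fx=2.8,fy=2.8,interpolation=cv2.INTER_CUBIC)
b=cv2.resize(t['pixels'][140:290,220:420][:, :, ::-1],None,fx=3.9,fy=3.9,interpolation=cv2.INTER_CUBIC)
cv2.imwrite('pics/c1.png',a);cv2.imwrite('pics/c2.png',b)
c=cv2.resize(s['pixels'][140:200,285:375][:, :, ::-1],None,fx=8,fy=8,interpolation=cv2.INTER_CUBIC)
cv2.imwrite('pics/c3.png',c)
for n,d in(('s',s),('t',t)):
    h=cv2.cvtColor(d['pixels'],cv2.COLOR_RGB2HSV)
    for nm,lo,hi in(('blue',(105,150,60),(120,255,255)),('orange',(5,190,120),(14,255,255)),('brass',(14,130,120),(24,255,255))):
        m=cv2.inRange(h,lo,hi);k,l,st,c=cv2.connectedComponentsWithStats(m)
        for i in range(1,k):
            if st[i][4]>60: print(n,nm,st[i],c[i].round(1),onz(d,*c[i],.09).round(3))
E
```

```text
s blue [314 187  17  26 359] [321.8 199.7] [0.495 0.16  0.09 ]
s blue [ 298  269   24   57 1027] [309.1 297.6] [0.376 0.521 0.09 ]
s brass [68 46  7 21 98] [71.  54.6] [ 2.488 -0.672  0.09 ]
s brass [ 28  48  12  21 137] [33.4 55.8] [ 2.643 -0.533  0.09 ]
s brass [353  80  17  18 164] [361.9  88.5] [ 0.72  -0.929  0.09 ]
s brass [311 153  36  20 519] [328.6 162.9] [ 0.562 -0.064  0.09 ]
s brass [202 302  40  40 890] [222.4 319.6] [0.496 0.65  0.09 ]
s brass [104 359  38  50 113] [121.9 383.3] [0.563 0.834 0.09 ]
s brass [109 361  42  52 255] [129.1 386.6] [0.549 0.833 0.09 ]
t blue [292 212  12  21 146] [297.6 222. ] [0.493 0.148 0.09 ]
t brass [335 156  36  31 657] [352.7 171.6] [ 0.566 -0.106  0.09 ]
t brass [236 236  12  16  69] [241.  244.4] [0.511 0.34  0.09 ]
t brass [151 274  19  20 126] [160.7 284.1] [0.512 0.609 0.09 ]
```

View pics/c1.png

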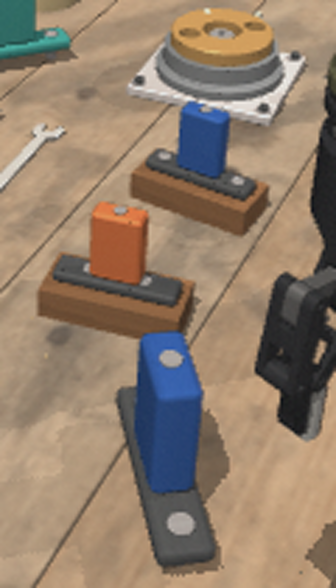

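View pics/c2.png

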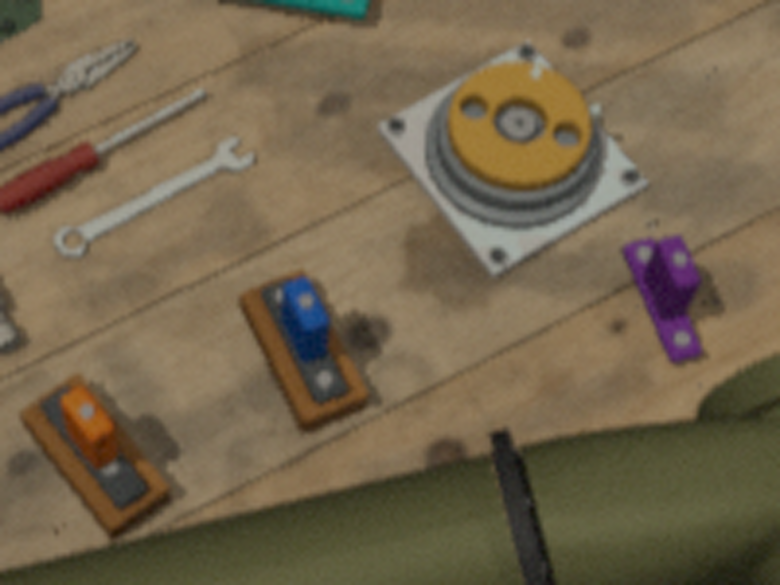

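View pics/c3.png

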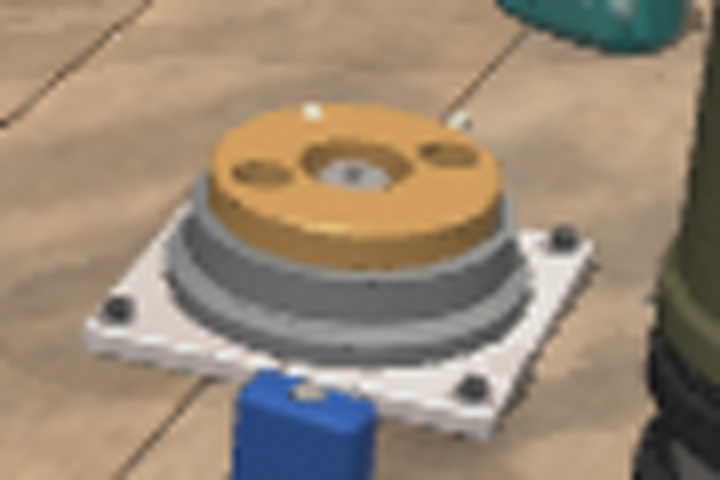

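The crop confirms it. The small blue handle sits in its wooden rest next to the orange one, and the larger blue one lies loose. Next I measure by triangulation.

```bash
python3 - <<'E'
from h import *
s=load('scene0');t=load('top0')
def tri(a,b):
    o1,r1=ray(s,*a);o2,r2=ray(t,*b);r1/=np.linalg.norm(r1);r2/=np.linalg.norm(r2)
    x=np.linalg.lstsq(np.c_[r1,-r2],o2-o1,rcond=None)[0];p=o1+x[0]*r1;q=o2+x[1]*r2
    return (p+q)/2,np.linalg.norm(p-q)
P={'top':((323.6,188.9),(298.5,216.9)),'stA':((309.3,205.4),(291.8,215.9)),'stB':((335,214.6),(302.8,237.2)),
'h1':((317.75,161.6),(341.5,167.2)),'h2':((341.25,159.25),(365.6,174.1)),'line':((324,153.9),(357.7,157.9)),'mark':((342.4,155),(373.1,168.2)),
'orange':((292.9,225),(242,245.4))}
for k,(a,b) in P.items():
    p,e=tri(a,b);print(k,p.round(4),round(e,4))
for nm in('h1','h2','line','mark'):
    print(nm,onz(s,*P[nm][0],.07).round(4),onz(t,*P[nm][1],.07).round(4))
for nm,z in(('top',.112),('stA',.042),('stB',.042)):
    print(nm,onz(s,*P[nm][0],z).round(4),onz(t,*P[nm][1],z).round(4))
# brass top contour, top face by plane z=.07: far rim
for n,d in(('s',s),('t',t)):
    h=cv2.cvtColor(d['pixels'],cv2.COLOR_RGB2HSV);m=cv2.inRange(h,(14,110,90),(26,255,255))
    k,l,st,c=cv2.connectedComponentsWithStats(m)
    i=[j for j in range(1,k) if np.hypot(*(c[j]-(np.array([328,163]) if n=='s' else np.array([352,171]))))<6 and st[j][4]>300][0]
    cn=max(cv2.findContours((l==i).astype('u1')*1 if 0 else np.uint8(l==i),cv2.RETR_EXTERNAL,cv2.CHAIN_APPROX_NONE)[0],key=len)[:,0]
    # upper half only (far rim = top face edge)
    hull=cv2.convexHull(cn)[:,0]; up=cn[cn[:,1]<=np.median(cn[:,1])-1]
    w=np.array([onz(d,u,v,.07)[:2] for u,v in up])
    A=np.c_[2*w,np.ones(len(w))];x=np.linalg.lstsq(A,(w**2).sum(1),rcond=None)[0]
    print(n,x[:2].round(4),'r',np.sqrt(x[2]+x[0]**2+x[1]**2).round(4),len(up))
E
```

```text
top [0.4981 0.1428 0.1144] 0.0017
stA [0.5377 0.1426 0.0481] 0.0004
stB [0.4557 0.1482 0.0455] 0.0013
h1 [ 0.6083 -0.0898  0.0714] 0.0027
h2 [ 0.5456 -0.1466  0.0715] 0.0018
line [ 0.6134 -0.1586  0.0706] 0.0023
mark [ 0.5536 -0.182   0.0708] 0.0027
orange [0.4974 0.3418 0.1146] 0.0023
h1 [ 0.6109 -0.0932  0.07  ] [ 0.6075 -0.0904  0.07  ]
h2 [ 0.5475 -0.1501  0.07  ] [ 0.5452 -0.1472  0.07  ]
line [ 0.6152 -0.1605  0.07  ] [ 0.6124 -0.1589  0.07  ]
mark [ 0.5556 -0.1844  0.07  ] [ 0.5524 -0.1823  0.07  ]
top [0.5004 0.1385 0.112 ] [0.4981 0.1421 0.112 ]
stA [0.5415 0.1335 0.042 ] [0.54   0.1411 0.042 ]
stB [0.458  0.1428 0.042 ] [0.4563 0.1474 0.042 ]
s [ 0.5812 -0.1199] r 0.0591 41
t [ 0.5735 -0.1151] r 0.0616 51
```

apply_moves([
  {"tx": -2.9,"ty": -2.4,"fingers": 8.5},
  {"tx": -2.9,"ty": -2.4},
  {"tx": -2.9,"ty": -2.4},
  {"tx": -2.9,"ty": -2.4},
  {"tx": -2.9,"ty": -2.4},
  {"tx": -2.9,"ty": -2.4},
  {"tx": -2.9,"ty": -2.4},
])

```text
schema error: expected keys fingers, tx, ty, tz, wx, wy, wz
```

apply_moves([
  {"tx": -2.9,"ty": -2.4},
  {"tx": -2.9,"ty": -2.4},
  {"tx": -2.9,"ty": -2.4},
  {"tx": -2.9,"ty": -2.4},
  {"tx": -2.9,"ty": -2.4},
  {"tx": -2.9,"ty": -2.4},
  {"tx": -2.9,"ty": -2.4},
])

```text
schema error: expected keys fingers, tx, ty, tz, wx, wy, wz
```

apply_moves([
  {"wz": 8.1},
  {"wz": 8.1},
  {"wz": 8.1},
  {"wz": 8.1},
  {"wz": 8.1},
  {"wz": 8.1},
  {"wz": 8.1},
])

```text
schema error: expected keys fingers, tx, ty, tz, wx, wy, wz
```

```bash
cat >> h.py <<'E'
def go(p,yaw_y,s=None):
    """tool-frame translation (cm) to p, and wz (deg) so tool y points at world angle yaw_y, tilt correction"""
    s=s or arm.sense(); M=rot(s['tool_rot']); d=M.T@(np.array(p)-s['ee_pos'])
    a=np.radians(yaw_y); y=np.array([np.cos(a),np.sin(a),0]);z=np.array([0,0,-1.]);T=np.c_[np.cross(y,z),y,z]
    rv=R.from_matrix(M.T@T).as_rotvec(degrees=True)
    print('t',s['time_s'],'pos',s['ee_pos'].round(4),'yaw_y',np.degrees(np.arctan2(M[1,1],M[0,1])).round(2),'z',M[:,2].round(3),'j',np.round(s['joint_pos'],2),'w',s['grip_width'],'F',s['contact_force'].round(1))
    print('cm',(d*100).round(2),'rotvec',rv.round(2))
E
python3 -c "
from h import *
go([.4975,.144,.231],-93.9)"
```

```text
t 0.1 pos [0.2408 0.6032 0.2303] yaw_y 68.24 z [-0.001 -0.002 -1.   ] j [-1.18  0.32 -0.07  1.45  0.02  1.37 -0.06] w 0.08533490765691344 F [-0.2 -0.3  0.2]
cm [-4.086e+01 -3.314e+01 -1.000e-02] rotvec [-2.0000e-02  1.4000e-01  1.6214e+02]
```

All seven keys are required in every row.

apply_moves([
  {"fingers": 8.5,"tx": -2.9,"ty": -2.4,"tz": 0,"wx": 0,"wy": 0,"wz": 0},
  {"fingers": 8.5,"tx": -2.9,"ty": -2.4,"tz": 0,"wx": 0,"wy": 0,"wz": 0},
  {"fingers": 8.5,"tx": -2.9,"ty": -2.4,"tz": 0,"wx": 0,"wy": 0,"wz": 0},
  {"fingers": 8.5,"tx": -2.9,"ty": -2.4,"tz": 0,"wx": 0,"wy": 0,"wz": 0},
  {"fingers": 8.5,"tx": -2.9,"ty": -2.4,"tz": 0,"wx": 0,"wy": 0,"wz": 0},
  {"fingers": 8.5,"tx": -2.9,"ty": -2.4,"tz": 0,"wx": 0,"wy": 0,"wz": 0},
  {"fingers": 8.5,"tx": -2.9,"ty": -2.4,"tz": 0,"wx": 0,"wy": 0,"wz": 0},
])

```text
time_s: 0.8
ee_pos: [0.3676, 0.3707, 0.2309]
tool_rot: [-0.0, 0.189, 0.982, -0.0]
contact_force: [0.5, -0.5, 0.2]
grip_width: 0.0849
```

apply_moves([
  {"fingers": 8.5,"tx": -2.9,"ty": -2.4,"tz": 0,"wx": 0,"wy": 0,"wz": 0},
  {"fingers": 8.5,"tx": -2.9,"ty": -2.4,"tz": 0,"wx": 0,"wy": 0,"wz": 0},
  {"fingers": 8.5,"tx": -2.9,"ty": -2.4,"tz": 0,"wx": 0,"wy": 0,"wz": 0},
  {"fingers": 8.5,"tx": -2.9,"ty": -2.4,"tz": 0,"wx": 0,"wy": 0,"wz": 0},
  {"fingers": 8.5,"tx": -2.9,"ty": -2.4,"tz": 0,"wx": 0,"wy": 0,"wz": 0},
  {"fingers": 8.5,"tx": -2.9,"ty": -2.4,"tz": 0,"wx": 0,"wy": 0,"wz": 0},
  {"fingers": 8.5,"tx": -2.9,"ty": -2.4,"tz": 0,"wx": 0,"wy": 0,"wz": 0},
])

```text
time_s: 1.5
ee_pos: [0.4938, 0.1396, 0.2311]
tool_rot: [-0.0, 0.189, 0.982, -0.0]
contact_force: [0.4, 0.3, -1.2]
grip_width: 0.0848
```

apply_moves([
  {"fingers": 8.5,"tx": 0,"ty": 0,"tz": 0,"wx": 0,"wy": 0,"wz": 8.1},
  {"fingers": 8.5,"tx": 0,"ty": 0,"tz": 0,"wx": 0,"wy": 0,"wz": 8.1},
  {"fingers": 8.5,"tx": 0,"ty": 0,"tz": 0,"wx": 0,"wy": 0,"wz": 8.1},
  {"fingers": 8.5,"tx": 0,"ty": 0,"tz": 0,"wx": 0,"wy": 0,"wz": 8.1},
  {"fingers": 8.5,"tx": 0,"ty": 0,"tz": 0,"wx": 0,"wy": 0,"wz": 8.1},
  {"fingers": 8.5,"tx": 0,"ty": 0,"tz": 0,"wx": 0,"wy": 0,"wz": 8.1},
  {"fingers": 8.5,"tx": 0,"ty": 0,"tz": 0,"wx": 0,"wy": 0,"wz": 8.1},
])

```text
time_s: 2.2
ee_pos: [0.4932, 0.141, 0.2309]
tool_rot: [-0.0, 0.635, 0.773, -0.0]
contact_force: [0.0, 0.5, 0.2]
grip_width: 0.0851
```

```bash
python3 -c "
from h import *
go([.4975,.144,.231],-93.9)"
```

```text
t 2.2 pos [0.4932 0.141  0.2309] yaw_y 11.21 z [-0.001 -0.    -1.   ] j [-0.66  0.02  0.34  1.8  -0.01  1.32 -0.13] w 0.08506347167386721 F [0.  0.5 0.2]
cm [ 0.21  0.48 -0.01] rotvec [-3.0000e-02  5.0000e-02  1.0511e+02]
```

apply_moves([
  {"fingers": 8.5,"tx": 0.2,"ty": 0.5,"tz": 0,"wx": 0,"wy": 0,"wz": 8.1},
  {"fingers": 8.5,"tx": 0,"ty": 0,"tz": 0,"wx": 0,"wy": 0,"wz": 8.1},
  {"fingers": 8.5,"tx": 0,"ty": 0,"tz": 0,"wx": 0,"wy": 0,"wz": 8.1},
  {"fingers": 8.5,"tx": 0,"ty": 0,"tz": 0,"wx": 0,"wy": 0,"wz": 8.1},
  {"fingers": 8.5,"tx": 0,"ty": 0,"tz": 0,"wx": 0,"wy": 0,"wz": 8.1},
  {"fingers": 8.5,"tx": 0,"ty": 0,"tz": 0,"wx": 0,"wy": 0,"wz": 8.1},
  {"fingers": 8.5,"tx": 0,"ty": 0,"tz": 0,"wx": 0,"wy": 0,"wz": 8.1},
])

```text
time_s: 2.9
ee_pos: [0.4977, 0.144, 0.2309]
tool_rot: [-0.0, 0.926, 0.379, -0.0]
contact_force: [-0.6, -0.7, 0.4]
grip_width: 0.085
```

apply_moves([
  {"fingers": 8.5,"tx": 0,"ty": 0,"tz": 0,"wx": 0,"wy": 0,"wz": 8.1},
  {"fingers": 8.5,"tx": 0,"ty": 0,"tz": 0,"wx": 0,"wy": 0,"wz": 8.1},
  {"fingers": 8.5,"tx": 0,"ty": 0,"tz": 0,"wx": 0,"wy": 0,"wz": 8.1},
  {"fingers": 8.5,"tx": 0,"ty": 0,"tz": 0,"wx": 0,"wy": 0,"wz": 8.1},
  {"fingers": 8.5,"tx": 0,"ty": 0,"tz": 0,"wx": 0,"wy": 0,"wz": 8.1},
  {"fingers": 8.5,"tx": 0,"ty": 0,"tz": 0,"wx": 0,"wy": 0,"wz": 8.0},
  {"fingers": 8.5,"tx": 0,"ty": 0,"tz": 0,"wx": 0,"wy": 0,"wz": 0},
])

```text
time_s: 3.6
ee_pos: [0.4977, 0.144, 0.231]
tool_rot: [0.0, 0.999, -0.032, -0.0]
contact_force: [-0.2, -0.4, 0.7]
grip_width: 0.0848
```

```bash
python3 -c "
from h import *
go([.4975,.144,.062],-93.9)
cap('scene','s1');cap('top','t1')"
```

```text
t 3.6 pos [0.4977 0.144  0.231 ] yaw_y -93.68 z [-0.001 -0.    -1.   ] j [-0.69  0.03  0.37  1.79 -0.01  1.32 -1.95] w 0.08483047950747216 F [-0.2 -0.4  0.7]
cm [-1.00e-02 -1.00e-02  1.69e+01] rotvec [0.02 0.04 0.22]
```

View pics/s1.png

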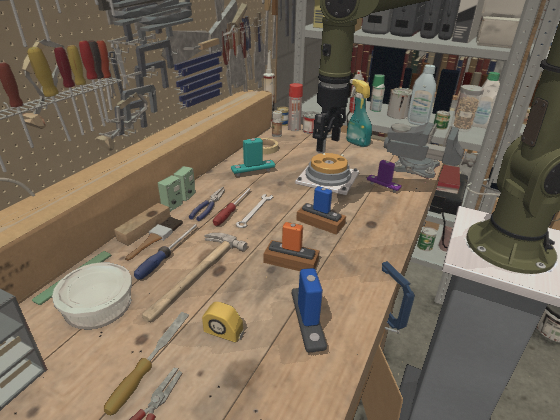

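```bash
python3 -c "
from h import *
print(proj(load('s1'),[.4977,.144,.231]),proj(load('t1'),[.4977,.144,.231]))"
```

```text
(np.float64(327.3168854820417), np.float64(150.858349464625)) (np.float64(299.32993266102153), np.float64(199.7150551339441))
```

View pics/t1.png

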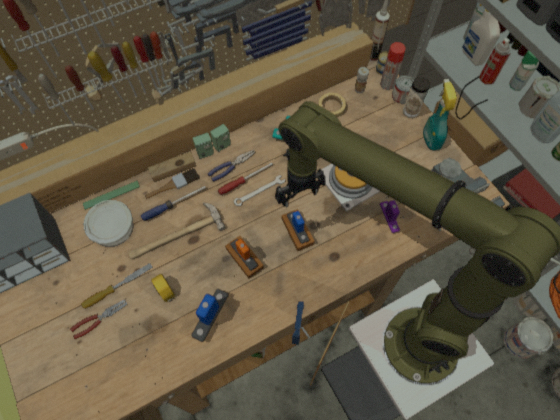

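The gripper stands directly above the blue spanner: tips at scene (327,150), where the TCP projects to (327,151). Descending now.

apply_moves([
  {"fingers": 8.5,"tx": 0,"ty": 0,"tz": 3,"wx": 0,"wy": 0,"wz": 0.2},
  {"fingers": 8.5,"tx": 0,"ty": 0,"tz": 3,"wx": 0,"wy": 0,"wz": 0},
  {"fingers": 8.5,"tx": 0,"ty": 0,"tz": 3,"wx": 0,"wy": 0,"wz": 0},
  {"fingers": 8.5,"tx": 0,"ty": 0,"tz": 3,"wx": 0,"wy": 0,"wz": 0},
  {"fingers": 8.5,"tx": 0,"ty": 0,"tz": 2,"wx": 0,"wy": 0,"wz": 0},
  {"fingers": 8.5,"tx": 0,"ty": 0,"tz": 1.5,"wx": 0,"wy": 0,"wz": 0},
  {"fingers": 8.5,"tx": 0,"ty": 0,"tz": 1.4,"wx": 0,"wy": 0,"wz": 0},
  {"fingers": 8.5,"tx": 0,"ty": 0,"tz": 0,"wx": 0,"wy": 0,"wz": 0},
])

```text
time_s: 4.5
ee_pos: [0.4965, 0.1436, 0.0604]
tool_rot: [0.001, 0.999, -0.033, -0.002]
contact_force: [-0.9, 0.1, 1.2]
grip_width: 0.0848
```

```bash
python3 -c "
from h import *
go([.4975,.144,.062],-93.9)
d=cap('scene','s2')
cv2.imwrite('pics/s2c.png',cv2.resize(d['pixels'][140:250,250:400][:,:,::-1],None,fx=5,fy=5))"
```

```text
t 4.5 pos [0.4965 0.1436 0.0604] yaw_y -93.77 z [-0.003 -0.002 -1.   ] j [-0.67  0.2   0.37  1.98 -0.09  0.98 -1.89] w 0.0848382214822875 F [-0.9  0.1  1.2]
cm [ 0.09 -0.05 -0.16] rotvec [0.1  0.18 0.13]
```

View pics/s2c.png

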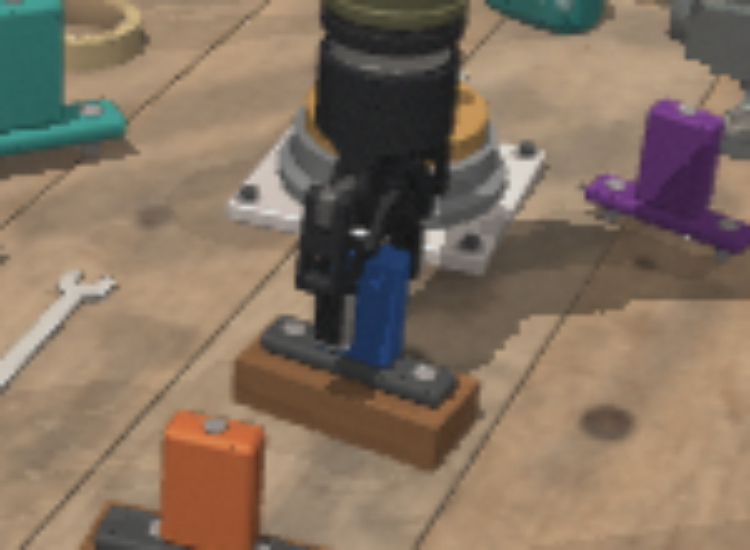

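One finger stands in front of the handle and the other behind it, clear of the bar. Closing.

apply_moves([
  {"fingers": 1.5,"tx": 0,"ty": 0,"tz": 0,"wx": 0,"wy": 0,"wz": 0},
  {"fingers": 1.5,"tx": 0,"ty": 0,"tz": 0,"wx": 0,"wy": 0,"wz": 0},
  {"fingers": 1.5,"tx": 0,"ty": 0,"tz": 0,"wx": 0,"wy": 0,"wz": 0},
  {"fingers": 1.5,"tx": 0,"ty": 0,"tz": 0,"wx": 0,"wy": 0,"wz": 0},
  {"fingers": 1.5,"tx": 0,"ty": 0,"tz": 0,"wx": 0,"wy": 0,"wz": 0},
  {"fingers": 1.5,"tx": 0,"ty": 0,"tz": 0,"wx": 0,"wy": 0,"wz": 0},
], newtons=70)

```text
time_s: 5.15
ee_pos: [0.4983, 0.1439, 0.0627]
tool_rot: [-0.0, 0.999, -0.034, 0.0]
contact_force: [-0.7, -0.6, 3.6]
grip_width: 0.0239
```

```bash
python3 -c "
from h import *
go([.4975,.144,.062],-93.9)"
```

```text
t 5.15 pos [0.4983 0.1439 0.0627] yaw_y -93.86 z [ 0.001  0.    -1.   ] j [-0.67  0.2   0.37  1.98 -0.09  0.98 -1.9 ] w 0.0238886291910449 F [-0.7 -0.6  3.6]
cm [-0.08 -0.01  0.07] rotvec [-0.   -0.03  0.04]
```

Gripped at 23.9 mm. Lifting.

apply_moves([
  {"fingers": 1.5,"tx": 0,"ty": 0,"tz": -1,"wx": 0,"wy": 0,"wz": 0},
  {"fingers": 1.5,"tx": 0,"ty": 0,"tz": -2,"wx": 0,"wy": 0,"wz": 0},
  {"fingers": 1.5,"tx": 0,"ty": 0,"tz": -2.5,"wx": 0,"wy": 0,"wz": 0},
  {"fingers": 1.5,"tx": 0,"ty": 0,"tz": -2.5,"wx": 0,"wy": 0,"wz": 0},
  {"fingers": 1.5,"tx": 0,"ty": 0,"tz": -2.5,"wx": 0,"wy": 0,"wz": 0},
  {"fingers": 1.5,"tx": 0,"ty": 0,"tz": 0,"wx": 0,"wy": 0,"wz": 0},
])

```text
time_s: 5.75
ee_pos: [0.5001, 0.145, 0.1708]
tool_rot: [-0.002, 0.999, -0.034, 0.003]
contact_force: [1.2, 0.7, -3.3]
grip_width: 0.023
```

```bash
python3 -c "
from h import *
go([.577,-.118,.168],-47.8)
d=cap('scene','s3')
cv2.imwrite('pics/s3c.png',cv2.resize(d['pixels'][120:230,250:400][:,:,::-1],None,fx=5,fy=5,interpolation=2))
d=cap('top','t3')
cv2.imwrite('pics/t3c.png',cv2.resize(d['pixels'][140:260,240:400][:,:,::-1],None,fx=5,fy=5,interpolation=2))"
```

```text
t 5.75 pos [0.5001 0.145  0.1708] yaw_y -93.85 z [ 0.006  0.003 -1.   ] j [-0.69  0.08  0.37  1.87 -0.03  1.19 -1.94] w 0.02300798563720453 F [ 1.2  0.7 -3.3]
cm [ 9.44 25.72  0.24] rotvec [ -0.06  -0.39 -46.05]
```

View pics/s3c.png

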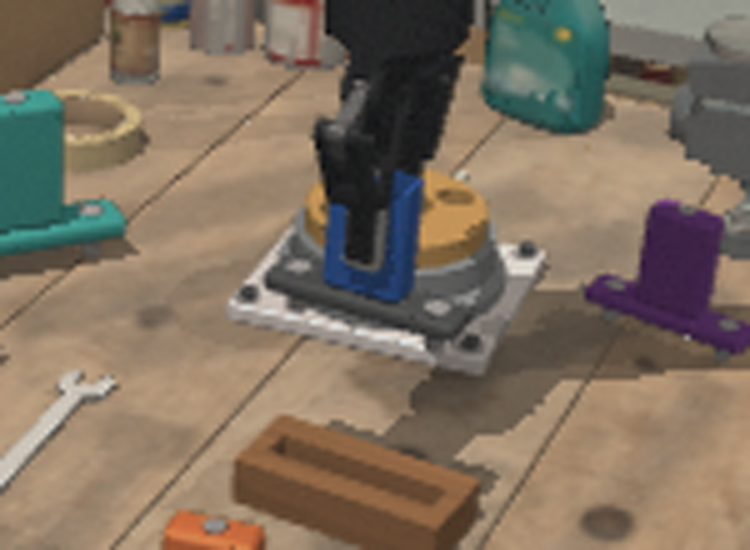

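View pics/t3c.png

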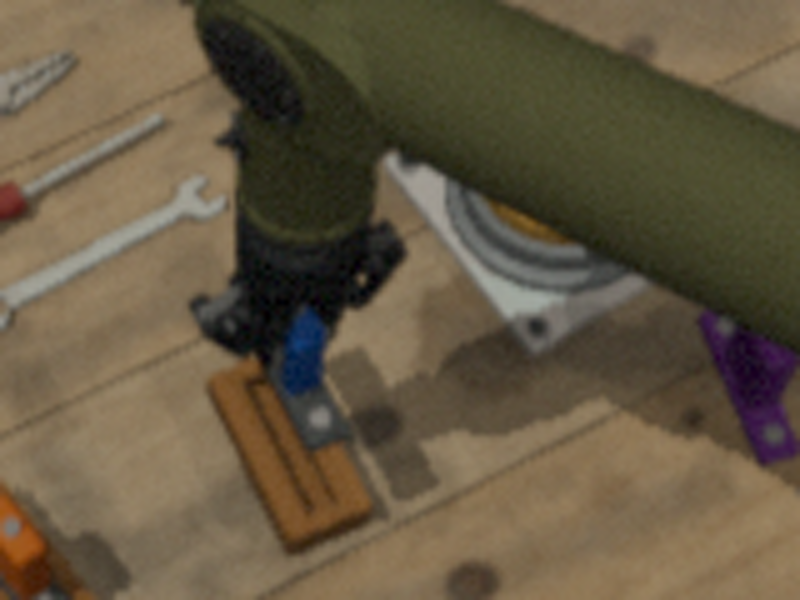

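The spanner is out of its rest. Studs are at scene (310,173) and (337,181), and top (304,223). I check the handle's offset from the TCP.

```bash
python3 - <<'E'
from h import *
s=load('s3');t=load('t3')
o1,r1=ray(s,337.2,181.2);o2,r2=ray(t,303.8,223.2)
x=np.linalg.lstsq(np.c_[r1,-r2],o2-o1,rcond=None)[0];print((o1+x[0]*r1).round(4),(o2+x[1]*r2).round(4))
z=.5*(o1+x[0]*r1+o2+x[1]*r2)[2]
A=onz(s,309.8,173.2,z);B=onz(s,337.2,181.2,z)
print(z,A,B,(A+B)/2,np.hypot(*(A-B)[:2]),np.degrees(np.arctan2(*(A-B)[1::-1])))
print('stud before: scene',(onz(s,309.3,205.4,.044)+onz(s,335,214.6,.044))/2)
E
```

```text
[0.4602 0.1494 0.1528] [0.4562 0.149  0.1514]
0.1520878635848928 [0.54332354 0.14236266 0.15208786] [0.46057735 0.14819455 0.15208786] [0.50195044 0.14527861 0.15208786] 0.08295145031954282 -4.031497383927176
stud before: scene [0.49870005 0.14109831 0.044     ]
```

apply_moves([
  {"fingers": 1.5,"tx": 1.2,"ty": 3.2,"tz": 0,"wx": 0,"wy": 0,"wz": 0},
  {"fingers": 1.5,"tx": 1.2,"ty": 3.2,"tz": 0,"wx": 0,"wy": 0,"wz": 0},
  {"fingers": 1.5,"tx": 1.2,"ty": 3.2,"tz": 0,"wx": 0,"wy": 0,"wz": 0},
  {"fingers": 1.5,"tx": 1.2,"ty": 3.2,"tz": 0,"wx": 0,"wy": 0,"wz": 0},
  {"fingers": 1.5,"tx": 1.2,"ty": 3.2,"tz": 0,"wx": 0,"wy": 0,"wz": 0},
  {"fingers": 1.5,"tx": 1.2,"ty": 3.2,"tz": 0,"wx": 0,"wy": 0,"wz": 0},
  {"fingers": 1.5,"tx": 1.1,"ty": 3.2,"tz": 0,"wx": 0,"wy": 0,"wz": 0},
  {"fingers": 1.5,"tx": 1.1,"ty": 3.2,"tz": 0,"wx": 0,"wy": 0,"wz": 0},
])

```text
time_s: 6.65
ee_pos: [0.5734, -0.1186, 0.1648]
tool_rot: [-0.0, 0.999, -0.034, -0.002]
contact_force: [0.1, -0.2, -1.9]
grip_width: 0.023
```

apply_moves([
  {"fingers": 1.5,"tx": 0,"ty": 0,"tz": 0,"wx": 0,"wy": 0,"wz": -7.6},
  {"fingers": 1.5,"tx": 0,"ty": 0,"tz": 0,"wx": 0,"wy": 0,"wz": -7.7},
  {"fingers": 1.5,"tx": 0,"ty": 0,"tz": 0,"wx": 0,"wy": 0,"wz": -7.7},
  {"fingers": 1.5,"tx": 0,"ty": 0,"tz": 0,"wx": 0,"wy": 0,"wz": -7.7},
  {"fingers": 1.5,"tx": 0,"ty": 0,"tz": 0,"wx": 0,"wy": 0,"wz": -7.7},
  {"fingers": 1.5,"tx": 0,"ty": 0,"tz": 0,"wx": 0,"wy": 0,"wz": -7.6},
  {"fingers": 1.5,"tx": 0,"ty": 0,"tz": 0,"wx": 0,"wy": 0,"wz": 0},
])

```text
time_s: 7.35
ee_pos: [0.5732, -0.1174, 0.1649]
tool_rot: [-0.001, 0.933, 0.36, -0.002]
contact_force: [-0.2, -0.3, -3.8]
grip_width: 0.0228
```

```bash
python3 -c "
from h import *
go([.577,-.118,.104],-47.8)
d=cap('scene','s4')
cv2.imwrite('pics/s4c.png',cv2.resize(d['pixels'][90:200,260:410][:,:,::-1],None,fx=5,fy=5,interpolation=2))
d=cap('top','t4')
cv2.imwrite('pics/t4c.png',cv2.resize(d['pixels'][110:230,270:430][:,:,::-1],None,fx=5,fy=5,interpolation=2))"
```

```text
t 7.35 pos [ 0.5732 -0.1174  0.1649] yaw_y -47.84 z [-0.004  0.    -1.   ] j [-0.26  0.24  0.48  1.72 -0.12  1.22 -0.58] w 0.022806833926821344 F [-0.2 -0.3 -3.8]
cm [0.26 0.32 6.09] rotvec [-0.17  0.15 -0.04]
```

View pics/s4c.png

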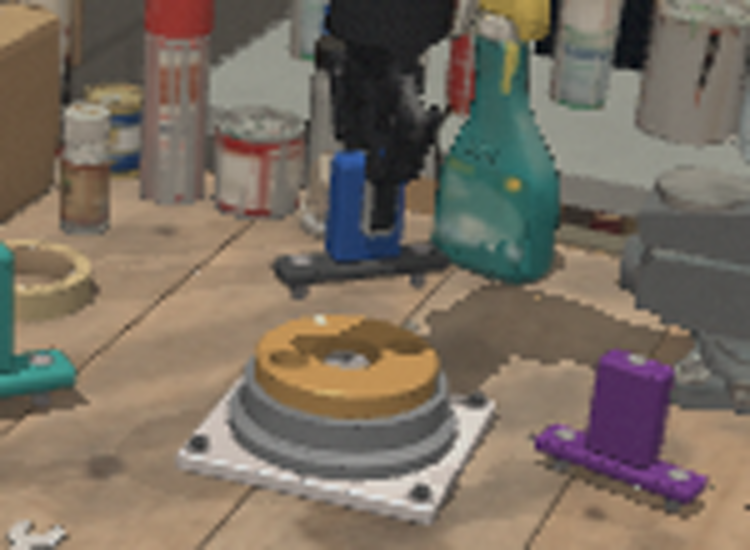

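View pics/t4c.png

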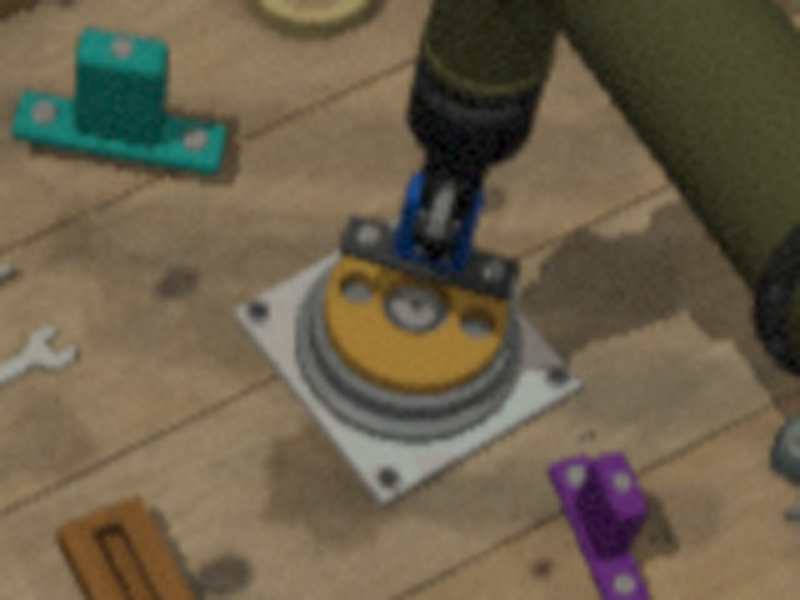

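```bash
python3 - <<'E'
from h import *
s=load('s4');t=load('t4')
def m(d,a,b,z,n):
    A=onz(d,*a,z);B=onz(d,*b,z);D=A-B;print(n,((A+B)/2).round(4),np.hypot(*D[:2]).round(4),np.degrees(np.arctan2(D[1],D[0])).round(1))
m(t,(343.4,156.8),(368.8,163.8),.146,'studs top')
m(t,(341.4,167.4),(365.4,174),.07,'holes top')
# scene: studs 300,262 ; pins tips 299,293 & 418,281 ; holes 287,357 and 413,343
f=lambda x,y:(x/5+260-.1,y/5+90-.1)
m(s,f(299,293),f(418,281),.146-.026,'pins scene')
m(s,f(287,357),f(413,343),.07,'holes scene')
E
```

```text
studs top [ 0.5717 -0.1137  0.146 ] 0.0849 42.8
holes top [ 0.5764 -0.1182  0.07  ] 0.0837 43.1
pins scene [ 0.5757 -0.1201  0.12  ] 0.0852 43.0
holes scene [ 0.5795 -0.1262  0.07  ] 0.0925 43.2
```

apply_moves([
  {"fingers": 1.5,"tx": 0.1,"ty": 0.5,"tz": 1,"wx": 0,"wy": 0,"wz": -0.5},
  {"fingers": 1.5,"tx": 0,"ty": 0,"tz": 1.5,"wx": 0,"wy": 0,"wz": 0},
  {"fingers": 1.5,"tx": 0,"ty": 0,"tz": 1.4,"wx": 0,"wy": 0,"wz": 0},
  {"fingers": 1.5,"tx": 0,"ty": 0,"tz": 0,"wx": 0,"wy": 0,"wz": 0},
])

```text
time_s: 7.85
ee_pos: [0.5763, -0.1202, 0.1246]
tool_rot: [-0.001, 0.932, 0.363, -0.003]
contact_force: [-1.4, 0.1, -3.5]
grip_width: 0.0232
```

```bash
python3 -c "
from h import *
go([.577,-.120,.104],-47.3)
d=cap('scene','s5')
a=cv2.resize(d['pixels'][120:190,290:370][:,:,::-1],None,fx=7,fy=7,interpolation=2)
d=cap('top','t5')
b=cv2.resize(d['pixels'][140:195,310:400][:,:,::-1],None,fx=7,fy=7,interpolation=2)
cv2.imwrite('pics/s5c.png',a);cv2.imwrite('pics/t5c.png',b)"
```

```text
t 7.85 pos [ 0.5763 -0.1202  0.1246] yaw_y -47.39 z [-0.006  0.001 -1.   ] j [-0.25  0.29  0.48  1.75 -0.14  1.14 -0.55] w 0.023184528115070168 F [-1.4  0.1 -3.5]
cm [0.07 0.05 2.06] rotvec [-0.26  0.24 -0.09]
```

View pics/s5c.png

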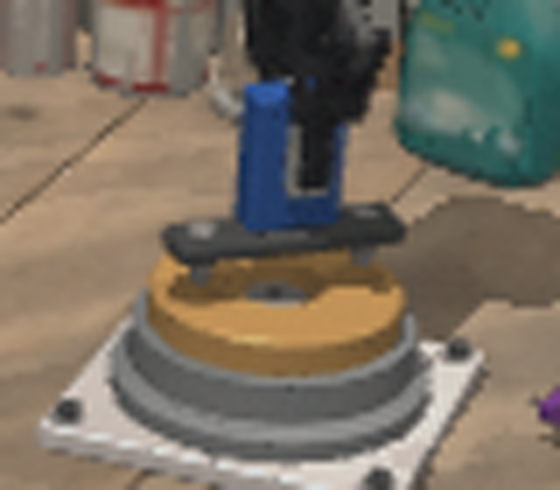

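View pics/t5c.png

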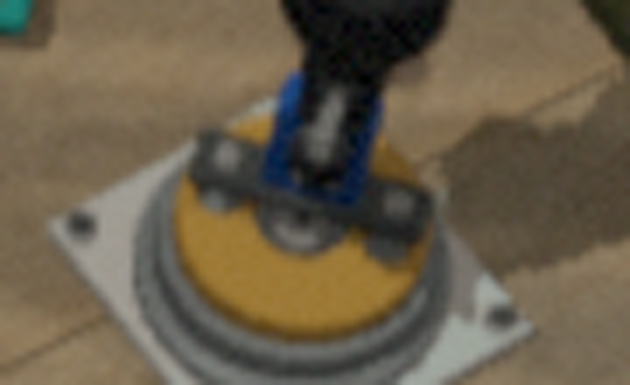

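Both pins, at crop (202,275) and (362,258) in the scene view, hang just above their holes. Lowering.

apply_moves([
  {"fingers": 1.5,"tx": 0,"ty": 0,"tz": 0.6,"wx": 0,"wy": 0,"wz": 0},
  {"fingers": 1.5,"tx": 0,"ty": 0,"tz": 0.6,"wx": 0,"wy": 0,"wz": 0},
  {"fingers": 1.5,"tx": 0,"ty": 0,"tz": 0.5,"wx": 0,"wy": 0,"wz": 0},
  {"fingers": 1.5,"tx": 0,"ty": 0,"tz": 0.4,"wx": 0,"wy": 0,"wz": 0},
  {"fingers": 1.5,"tx": 0,"ty": 0,"tz": 0,"wx": 0,"wy": 0,"wz": 0},
  {"fingers": 1.5,"tx": 0,"ty": 0,"tz": 0,"wx": 0,"wy": 0,"wz": 0},
])

```text
time_s: 8.55
ee_pos: [0.5787, -0.1207, 0.1073]
tool_rot: [0.0, 0.932, 0.364, 0.0]
contact_force: [0.4, -0.2, -3.3]
grip_width: 0.0238
```

```bash
python3 -c "
from h import *
go([.577,-.120,.103],-47.3)
d=cap('scene','s6')
a=cv2.resize(d['pixels'][120:190,290:370][:,:,::-1],None,fx=7,fy=7,interpolation=2)
cv2.imwrite('pics/s6c.png',a)"
```

```text
t 8.55 pos [ 0.5787 -0.1207  0.1073] yaw_y -47.36 z [ 0.  0. -1.] j [-0.24  0.31  0.47  1.77 -0.15  1.11 -0.54] w 0.02376542372662358 F [ 0.4 -0.2 -3.3]
cm [-0.08 -0.17  0.43] rotvec [ 0.   -0.   -0.06]
```

View pics/s6c.png

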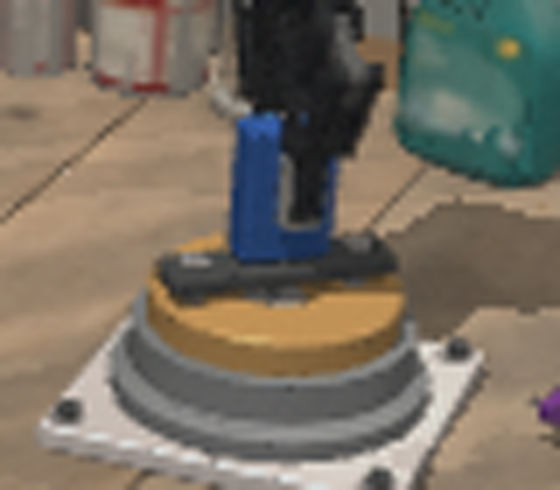

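apply_moves([
  {"fingers": 1.5,"tx": 0,"ty": -0.1,"tz": 0.2,"wx": 0,"wy": 0,"wz": 0},
  {"fingers": 1.5,"tx": 0,"ty": 0,"tz": 0.2,"wx": 0,"wy": 0,"wz": 0},
  {"fingers": 1.5,"tx": 0,"ty": 0,"tz": 0,"wx": 0,"wy": 0,"wz": 0},
])

```text
time_s: 8.9
ee_pos: [0.5778, -0.1198, 0.103]
tool_rot: [-0.0, 0.932, 0.364, -0.0]
contact_force: [0.3, 0.4, -3.5]
grip_width: 0.0233
```

```bash
python3 -c "
from h import *
go([.577,-.120,.103],-47.3)"
```

```text
t 8.9 pos [ 0.5778 -0.1198  0.103 ] yaw_y -47.35 z [-0.  0. -1.] j [-0.24  0.31  0.47  1.77 -0.16  1.1  -0.54] w 0.023327155307562766 F [ 0.3  0.4 -3.5]
cm [-0.07 -0.04  0.  ] rotvec [-0.03  0.01 -0.05]
```

apply_moves([
  {"fingers": 1.5,"tx": 0,"ty": 0,"tz": 0.15,"wx": 0,"wy": 0,"wz": 0},
  {"fingers": 1.5,"tx": 0,"ty": 0,"tz": 0.1,"wx": 0,"wy": 0,"wz": 0},
  {"fingers": 1.5,"tx": 0,"ty": 0,"tz": 0,"wx": 0,"wy": 0,"wz": 0},
  {"fingers": 1.5,"tx": 0,"ty": 0,"tz": 0,"wx": 0,"wy": 0,"wz": 0},
])

```text
time_s: 9.3
ee_pos: [0.578, -0.12, 0.1027]
tool_rot: [-0.0, 0.932, 0.364, 0.0]
contact_force: [-4.8, -0.6, 7.4]
grip_width: 0.0232
```

```bash
python3 -c "
from h import *
go([.577,-.120,.103],-47.3)
d=cap('scene','s7')
a=cv2.resize(d['pixels'][120:190,290:370][:,:,::-1],None,fx=7,fy=7,interpolation=2)
cv2.imwrite('pics/s7c.png',a)
d=cap('top','t7')
b=cv2.resize(d['pixels'][140:195,310:400][:,:,::-1],None,fx=7,fy=7,interpolation=2)
cv2.imwrite('pics/t7c.png',b)"
```

```text
t 9.3 pos [ 0.578  -0.12    0.1027] yaw_y -47.37 z [ 0.     0.001 -1.   ] j [-0.24  0.31  0.47  1.77 -0.16  1.1  -0.54] w 0.023236246757246674 F [-4.8 -0.6  7.4]
cm [-0.07 -0.07 -0.03] rotvec [-0.03 -0.05 -0.07]
```

View pics/s7c.png

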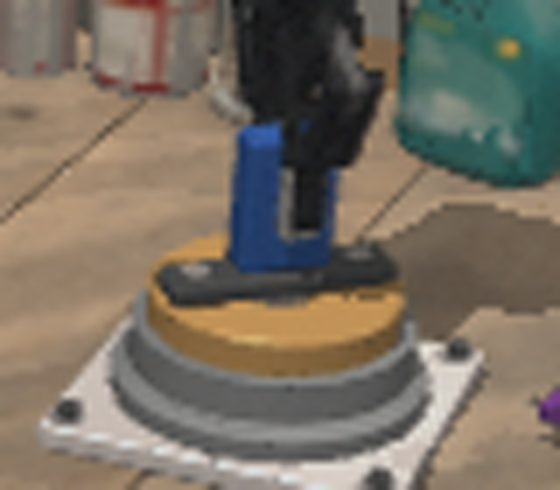

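View pics/t7c.png

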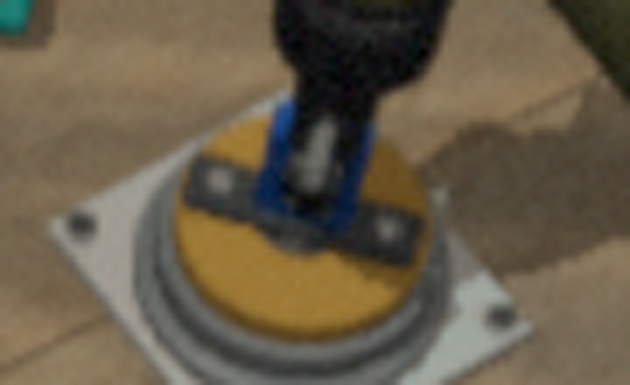

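The bar lies on the ring with light contact force (about 7 N). Turning clockwise (+wz).

apply_moves([
  {"fingers": 1.5,"tx": 0,"ty": 0,"tz": -0.1,"wx": 0,"wy": 0,"wz": 4},
  {"fingers": 1.5,"tx": 0,"ty": 0,"tz": 0,"wx": 0,"wy": 0,"wz": 5},
  {"fingers": 1.5,"tx": 0,"ty": 0,"tz": 0,"wx": 0,"wy": 0,"wz": 5},
  {"fingers": 1.5,"tx": 0,"ty": 0,"tz": 0,"wx": 0,"wy": 0,"wz": 5},
  {"fingers": 1.5,"tx": 0,"ty": 0,"tz": 0,"wx": 0,"wy": 0,"wz": 5},
  {"fingers": 1.5,"tx": 0,"ty": 0,"tz": 0,"wx": 0,"wy": 0,"wz": 5},
  {"fingers": 1.5,"tx": 0,"ty": 0,"tz": 0,"wx": 0,"wy": 0,"wz": 5},
  {"fingers": 1.5,"tx": 0,"ty": 0,"tz": 0,"wx": 0,"wy": 0,"wz": 0},
])

```text
time_s: 10.2
ee_pos: [0.5788, -0.1198, 0.1027]
tool_rot: [-0.0, 0.997, 0.075, 0.001]
contact_force: [-0.6, -0.2, 1.1]
grip_width: 0.0233
```

```bash
cat > look.py <<'E'
from h import *
import sys
n=sys.argv[1]
go([.577,-.119,.103],-47.3-62); print(arm.sense()['wrist_torque'].round(2))
for c,(r0,r1,c0,c1) in(('scene',(120,190,290,370)),('top',(140,195,310,400))):
    d=cap(c,c[0]+n); cv2.imwrite('pics/%s%sc.png'%(c[0],n),cv2.resize(d['pixels'][r0:r1,c0:c1][:,:,::-1],None,fx=7,fy=7,interpolation=2))
E
python3 look.py 8
```

```text
t 10.2 pos [ 0.5788 -0.1198  0.1027] yaw_y -81.37 z [ 0.002  0.    -1.   ] j [-0.32  0.32  0.57  1.77 -0.19  1.1  -1.11] w 0.023320420634604034 F [-0.6 -0.2  1.1]
cm [-0.17 -0.11 -0.03] rotvec [-0.03 -0.11 27.93]
[ 0.24  0.06 -0.04]
```

View pics/t8c.png

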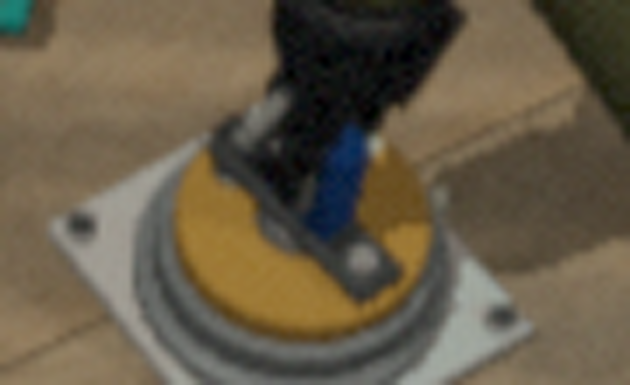

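View pics/s8c.png

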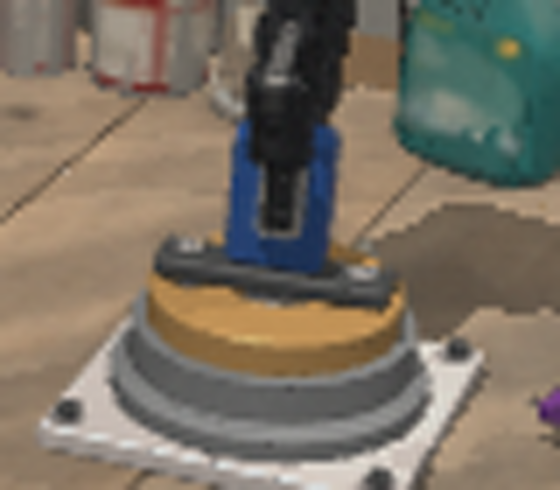

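The line has moved to top-crop (375,143) and the mark is at (440,200), so the ring is following. Continuing.

apply_moves([
  {"fingers": 1.5,"tx": -0.1,"ty": -0.1,"tz": 0,"wx": 0,"wy": 0,"wz": 5},
  {"fingers": 1.5,"tx": 0,"ty": 0,"tz": 0,"wx": 0,"wy": 0,"wz": 5},
  {"fingers": 1.5,"tx": 0,"ty": 0,"tz": 0,"wx": 0,"wy": 0,"wz": 5},
  {"fingers": 1.5,"tx": 0,"ty": 0,"tz": 0,"wx": 0,"wy": 0,"wz": 5},
  {"fingers": 1.5,"tx": 0,"ty": 0,"tz": 0,"wx": 0,"wy": 0,"wz": 5},
  {"fingers": 1.5,"tx": 0,"ty": 0,"tz": 0,"wx": 0,"wy": 0,"wz": 4},
  {"fingers": 1.5,"tx": 0,"ty": 0,"tz": 0,"wx": 0,"wy": 0,"wz": 0},
])

```text
time_s: 11.0
ee_pos: [0.5786, -0.1189, 0.1027]
tool_rot: [-0.0, 0.984, -0.176, 0.002]
contact_force: [2.0, 0.8, 1.3]
grip_width: 0.0233
```

```bash
python3 look.py 9
```

```text
t 11.0 pos [ 0.5786 -0.1189  0.1027] yaw_y -110.27 z [ 0.004 -0.    -1.   ] j [-0.39  0.33  0.65  1.78 -0.22  1.1  -1.59] w 0.023316091671228507 F [2.  0.8 1.3]
cm [-0.14  0.06 -0.03] rotvec [-0.07 -0.2  -0.97]
[ 0.3  -0.56 -0.05]
```

View pics/t9c.png

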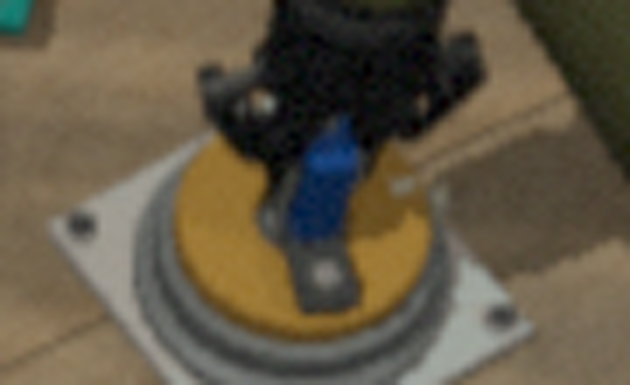

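View pics/s9c.png

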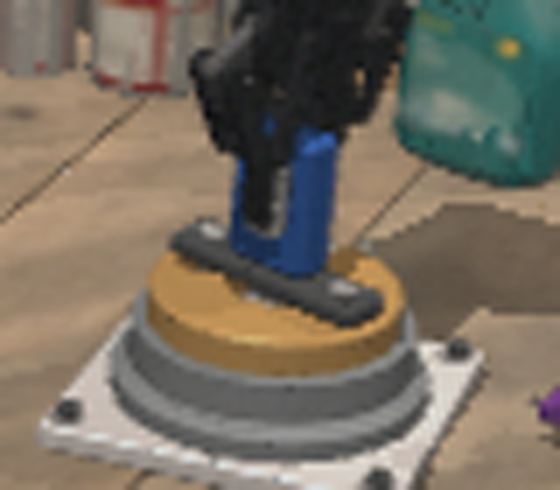

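```bash
python3 - <<'E'
from h import *
t=load('t9')
c=np.array([.5768,-.1185])
for n,(x,y) in(('line',(403,184)),('mark',(440,198))):
    p=onz(t,x/7+310-.4,y/7+140-.4,.07)[:2]-c;print(n,p,np.hypot(*p),np.degrees(np.arctan2(p[1],p[0])))
E
```

```text
line [-0.00694573 -0.05121769] 0.05168651147450066 -97.72288339813761
mark [-0.0222637  -0.06256878] 0.06641178195530588 -109.5869656141971
```

About 12° remain.

apply_moves([
  {"fingers": 1.5,"tx": -0.1,"ty": 0,"tz": 0,"wx": 0,"wy": 0,"wz": 3},
  {"fingers": 1.5,"tx": 0,"ty": 0,"tz": 0,"wx": 0,"wy": 0,"wz": 3},
  {"fingers": 1.5,"tx": 0,"ty": 0,"tz": 0,"wx": 0,"wy": 0,"wz": 3},
  {"fingers": 1.5,"tx": 0,"ty": 0,"tz": 0,"wx": 0,"wy": 0,"wz": 2.5},
  {"fingers": 1.5,"tx": 0,"ty": 0,"tz": 0,"wx": 0,"wy": 0,"wz": 0},
])

```text
time_s: 11.6
ee_pos: [0.5774, -0.1181, 0.1028]
tool_rot: [-0.0, 0.962, -0.272, 0.001]
contact_force: [4.4, 1.1, 3.3]
grip_width: 0.023
```

```bash
python3 look.py 10
```

```text
t 11.6 pos [ 0.5774 -0.1181  0.1028] yaw_y -121.53 z [ 0.003 -0.    -1.   ] j [-0.42  0.34  0.68  1.78 -0.24  1.1  -1.77] w 0.023008503564180573 F [4.4 1.1 3.3]
cm [ 0.01  0.1  -0.02] rotvec [ -0.05  -0.16 -12.23]
[ 0.4  -0.82  1.17]
```

View pics/t10c.png

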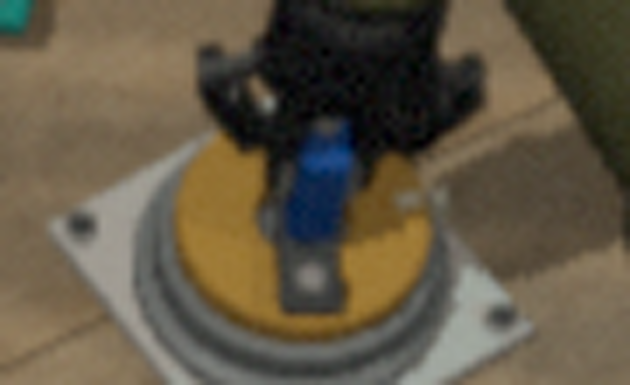

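```bash
python3 - <<'E'
from h import *
t=load('t10')
c=np.array([.5768,-.1185])
for n,(x,y) in(('line',(408,200)),('mark',(440,198)),('stud',(312,277))):
    p=onz(t,x/7+310-.4,y/7+140-.4,.07 if n!='stud' else .084)[:2]-c;print(n,p,np.hypot(*p),np.degrees(np.arctan2(p[1],p[0])))
E
```

```text
line [-0.01573286 -0.04834451] 0.05084008941312727 -108.0265539130754
mark [-0.0222637  -0.06256878] 0.06641178195530588 -109.5869656141971
stud [-0.0356196   0.02172982] 0.0417245865232608 148.6146257222329
```

The ring is home: line at -108°, mark at -109.6°, and torque has risen to 1.2 N m. I back the bar off about 8° within its play to centre the pins, then look.

apply_moves([
  {"fingers": 1.5,"tx": 0,"ty": 0,"tz": -0.1,"wx": 0,"wy": 0,"wz": 0},
  {"fingers": 1.5,"tx": 0,"ty": 0,"tz": 0,"wx": 0,"wy": 0,"wz": -3},
  {"fingers": 1.5,"tx": 0,"ty": 0,"tz": 0,"wx": 0,"wy": 0,"wz": -3},
  {"fingers": 1.5,"tx": 0,"ty": 0,"tz": 0,"wx": 0,"wy": 0,"wz": -2},
  {"fingers": 1.5,"tx": 0,"ty": 0,"tz": 0,"wx": 0,"wy": 0,"wz": 0},
])

```text
time_s: 12.2
ee_pos: [0.575, -0.1199, 0.1028]
tool_rot: [0.0, 0.978, -0.208, -0.001]
contact_force: [-0.1, 0.9, 3.6]
grip_width: 0.0231
```

```bash
python3 look.py 11
```

```text
t 12.2 pos [ 0.575  -0.1199  0.1028] yaw_y -113.96 z [-0.001 -0.    -1.   ] j [-0.4   0.33  0.66  1.78 -0.23  1.1  -1.65] w 0.023060324048767546 F [-0.1  0.9  3.6]
cm [ 0.14 -0.16 -0.03] rotvec [ 0.03  0.06 -4.66]
[-0.13 -0.25  0.14]
```

View pics/t11c.png

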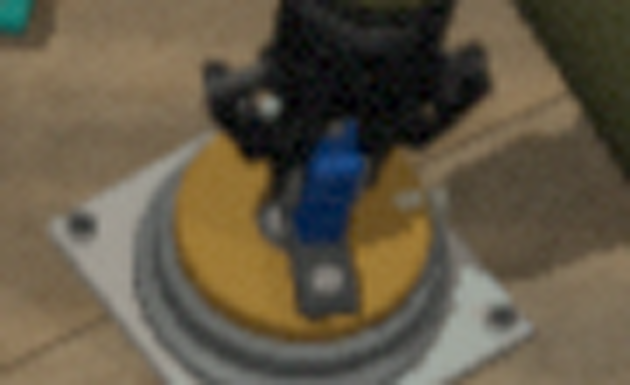

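The line stayed at crop (407,200), level with the mark. Releasing and retreating straight up.

apply_moves([
  {"fingers": 3.5,"tx": 0,"ty": 0,"tz": 0,"wx": 0,"wy": 0,"wz": 0},
  {"fingers": 5,"tx": 0,"ty": 0,"tz": 0,"wx": 0,"wy": 0,"wz": 0},
  {"fingers": 7,"tx": 0,"ty": 0,"tz": 0,"wx": 0,"wy": 0,"wz": 0},
  {"fingers": 7,"tx": 0,"ty": 0,"tz": 0,"wx": 0,"wy": 0,"wz": 0},
  {"fingers": 7,"tx": 0,"ty": 0,"tz": 0,"wx": 0,"wy": 0,"wz": 0},
])

```text
time_s: 12.8
ee_pos: [0.5757, -0.1186, 0.1026]
tool_rot: [0.0, 0.978, -0.207, -0.0]
contact_force: [-0.2, -0.5, 0.3]
grip_width: 0.0699
```

apply_moves([
  {"fingers": 7,"tx": 0,"ty": 0,"tz": -1.5,"wx": 0,"wy": 0,"wz": 0},
  {"fingers": 7,"tx": 0,"ty": 0,"tz": -2.5,"wx": 0,"wy": 0,"wz": 0},
  {"fingers": 7,"tx": 0,"ty": 0,"tz": -3,"wx": 0,"wy": 0,"wz": 0},
  {"fingers": 7,"tx": 0,"ty": 0,"tz": -3,"wx": 0,"wy": 0,"wz": 0},
  {"fingers": 7,"tx": 0,"ty": 0,"tz": -3,"wx": 0,"wy": 0,"wz": 0},
  {"fingers": 7,"tx": 0,"ty": 0,"tz": -3,"wx": 0,"wy": 0,"wz": 0},
  {"fingers": 7,"tx": 0,"ty": 0,"tz": 0,"wx": 0,"wy": 0,"wz": 0},
  {"fingers": 7,"tx": 0,"ty": 0,"tz": 0,"wx": 0,"wy": 0,"wz": 0},
])

```text
time_s: 13.6
ee_pos: [0.5763, -0.119, 0.2644]
tool_rot: [-0.0, 0.978, -0.207, 0.001]
contact_force: [-0.6, 0.2, 0.2]
grip_width: 0.0699
```

```bash
python3 look.py 12
```

```text
t 13.6 pos [ 0.5763 -0.119   0.2644] yaw_y -113.87 z [ 0.003  0.    -1.   ] j [-0.44  0.2   0.7   1.59 -0.13  1.4  -1.72] w 0.06988662406896239 F [-0.6  0.2  0.2]
cm [ 2.000e-02 -1.000e-02  1.614e+01] rotvec [-0.06 -0.13 -4.57]
[ 0.03  0.05 -0.01]
```

View pics/t12c.png

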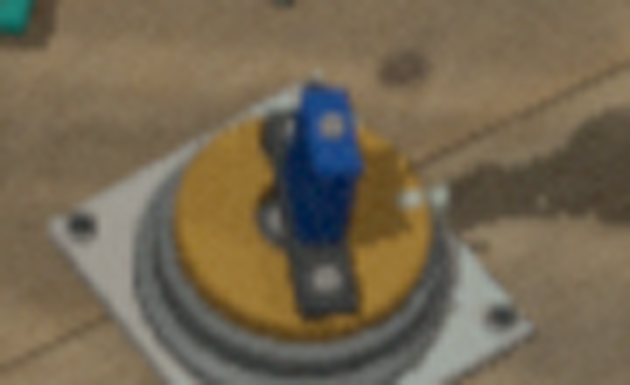

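View pics/s12c.png

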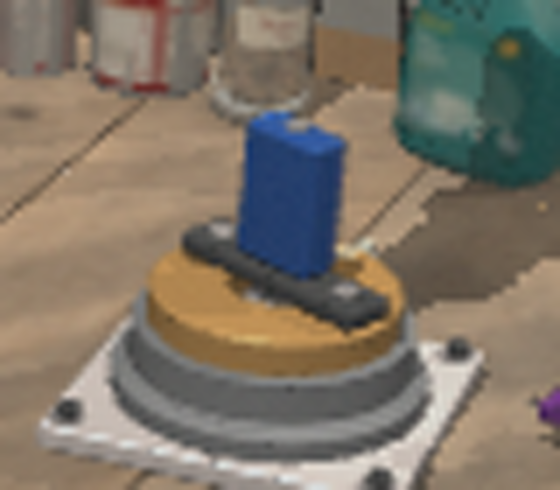

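```bash
python3 - <<'E'
from h import *
t=load('t12');s=load('s12')
c=np.array([.5768,-.1185])
P={}
for n,(x,y),z in(('line',(410,198),.07),('mark',(440,196),.07),('studA',(285,127),.084),('studB',(326,277),.084),('top',(330,125),.152)):
    p=onz(t,x/7+310-.4,y/7+140-.4,z)[:2]-c;P[n]=p;print(n,p.round(4),np.hypot(*p).round(4),np.degrees(np.arctan2(p[1],p[0])).round(1))
d=P['studA']-P['studB'];print('bar mid',(P['studA']+P['studB'])/2,np.degrees(np.arctan2(d[1],d[0])),np.hypot(*d))
o1,r1=ray(s,298/7+290-.4,124/7+120-.4);o2,r2=ray(t,330/7+310-.4,125/7+140-.4)
x=np.linalg.lstsq(np.c_[r1,-r2],o2-o1,rcond=None)[0];print('handle top',(o1+x[0]*r1+o2+x[1]*r2)/2)
h=cv2.cvtColor(s['pixels'],cv2.COLOR_RGB2HSV);a=load('scene0')['pixels']
print('orange region diff',np.abs(a[215:275,262:322].astype(int)-s['pixels'][215:275,262:322]).mean())
E
```

```text
line [-0.0153 -0.0498] 0.0521 -107.0
mark [-0.0213 -0.0632] 0.0667 -108.6
studA [ 0.0417 -0.0122] 0.0435 -16.3
studB [-0.0388  0.0159] 0.042 157.7
top [ 0.0002 -0.0003] 0.0003 -60.9
bar mid [0.0014507  0.00186002] -19.22348467084654 0.08530324383411957
handle top [ 0.57554651 -0.1166403   0.15661486]
orange region diff 9.317777777777778
```

```bash
python3 - <<'E'
from h import *
for f in('scene0','s12'):
    d=load(f);h=cv2.cvtColor(d['pixels'],cv2.COLOR_RGB2HSV);m=cv2.inRange(h,(3,180,90),(13,255,255))[215:255,275:310]
    y,x=np.nonzero(m);print(f,len(x),x.mean()+275,y.mean()+215)
E
```

```text
scene0 0 nan nan
s12 0 nan nan<stdin>:4: RuntimeWarning: Mean of empty slice.
  ret = ret.dtype.type(ret / rcount)
```

View pics/s12.png

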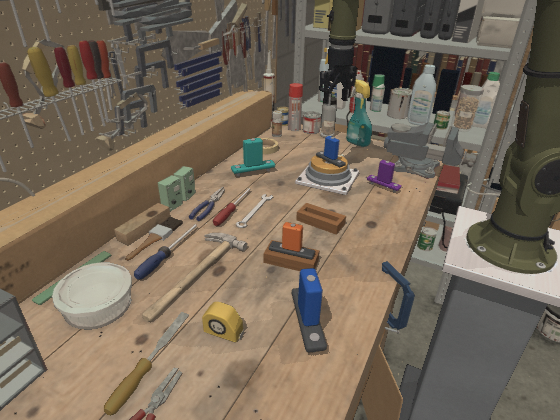

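The orange spanner still stands at (291,237), as at the start. The blue one stands upright in the ring at (331,150), and the arm is clear.

```bash
python3 -c "
from h import *
print(arm.sign_off())"
```

```text
the job is handed in; nothing more can be done
None
```

I took the small blue spanner out of its rest and seated both pins in the ring. I then turned the ring clockwise about 60° to its stop, backed the bar off about 8° to centre the pins, released it and retreated upward. The job was handed in at 13.7 s on the robot's clock.

My last checks:
- **Ring:** the white line measured 1.6° from the housing mark, and the wrist torque rose to 1.2 N m at the stop.
- **Spanner position:** the bar's middle is about 2 mm from the axis. The bar lies at -19°, against about -17° to -20° for the hole line.
- **Seating:** the grip height rose by exactly 40 mm from rest to ring, as it should when the bar lies on the ring. The handle top triangulated about 4.6 mm above its expected height. The same measurement read 2.4 mm high at the rest, so I put this down to camera error; the handle looks upright.
- **Orange spanner:** it looks unmoved in the pictures. My colour-mask check of it found no pixels, and a pixel-difference check was inconclusive, so this rests on looking at the pictures only.

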